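Put three tools and a batten back on their shadow pads

TASK

Tidy the bench: put the stubby screwdriver, the tape measure, the spring clamp and the wooden batten each on the blue foam pad that bears its outline, covering the outline and pointing the same way as it (the plain batten may lie either way round). Leave the paint tin and the mug where they stand.

Things in the scene. Friction and masses are not known exactly. Their poses are not given: they have to be found in the camera images.
- stubby_driver: Stubby screwdriver: dark grey to black handle, short steel blade, 120 mm long, lying flat. Origin: on its underside at mid length. +y runs to the handle end, -y to the blade tip, +z up. Handle: y -10 to 60 mm, up to 26 mm wide (x), 25 mm high; blade 6 mm thick, its middle at 13 mm height. Best grip: the handle at about y = +15 mm, across x. About 120 g.
- tape_measure: Yellow steel tape measure standing on its narrow base, 39 mm thick (x), 62 mm high. Case: y -24 to 46 mm; the metal hook end sticks out at one end to y = -45 mm. Origin: on its underside; +y points away from the hook, +z up. Best grip: across x (38 mm) at y = +11 mm, the middle of the case. About 280 g.
- spring_clamp: Spring clamp with black handles, grey jaw arms and orange jaw tips, lying flat, 119 mm long (y), 19 mm thick. Origin: on its underside at mid length. +y runs to the spread handles (60 mm apart over all), -y to the orange jaws, +z up. It is rigid. Best grip: across x over both jaw arms at about y = -15 mm, 35 mm wide there and tapering by 10 degrees a side. About 70 g.
- batten: Plain square wooden batten (clamping packer) of brown wood, 20 x 100 x 20 mm, lying flat, its length along y. Origin: centre of its underside, +z up. Best grip: across x at its middle. About 21 g.
- pad_stubby: Blue foam shadow pad, 52 x 144 mm, 8 mm thick, fixed flat on the bench. Its top bears the outline of the stubby screwdriver: a black handle and a thin white blade, 120 mm long in all. Origin: on its underside (bench level), below the middle of the handle outline (slab: y -97 to +47 mm). +x across, +y towards the handle end, +z up. With the tool lying right, their axes agree and the tool's origin is at (0, -25, 8) mm in this frame.
- pad_tape: Blue foam shadow pad, 62 x 115 mm, 8 mm thick, fixed flat on the bench. Its top bears the outline of the tape measure: a yellow block 39 x 70 mm with a short white tongue for the hook at one end. Origin: on its underside (bench level), below the middle of the yellow block (slab: y -68 to +47 mm). +x across, +y towards the end away from the hook tongue, +z up. With the tool lying right, their axes agree and the tool's origin is at (0, -11, 8) mm in this frame.
- pad_clamp: Blue foam shadow pad, 70 x 140 mm, 8 mm thick, fixed flat on the bench. Its top bears the outline of the spring clamp: two spread black handles, grey jaw arms and two orange jaw tips. Origin: on its underside (bench level), 15 mm from the outline's mid length towards the handles (slab: y -85 to +55 mm). +x across, +y towards the spread handle ends, +z up. With the tool lying right, their axes agree and the tool's origin is at (0, -15, 8) mm in this frame.
- pad_batten: Blue foam shadow pad, 44 x 124 mm, 8 mm thick, fixed flat on the bench. Its top bears the outline of the batten: a plain brown bar 20 x 100 mm. Origin: centre of its underside (bench level). +y along the pad, +z up. With the batten lying right its origin is at (0, 0, 8) mm in this frame, its y axis along the pad's, either way round.
- stain_tin: Bystander: round paint tin with a rust-stained grey lid and a dark and yellow label, 77 mm across, 77 mm high, loose. Origin: centre of its underside. Leave it alone.
- mug: Bystander: white mug, 78 mm across, 97 mm high, its handle to +y (110 mm in all), loose. Origin: centre of its underside. Leave it alone.
Mind the look-alikes: they are no part of the job. What is shaped like the tape_measure but red is not meant.

How it is judged (in metres and radians):
At the end, for the whole second after the job is handed in: Each of the four rests released on its own pad, within 12 mm of its outline along and across the pad (screwdriver 15 mm across) and within 0.2 rad of its direction, the same way round (batten: either way); tape and clamp on their undersides (tilt under 0.15 rad) (x of stubby_driver in the frame of pad_stubby between -0.015 and 0.015 m and y of stubby_driver in the frame of pad_stubby between -0.037 and -0.013 m and z of stubby_driver in the frame of pad_stubby between 0.003 and 0.03 m and y of pad_stubby in the frame of stubby_driver above 0 m and angle between the y axis of stubby_driver and the y axis of pad_stubby, either way round below 0.2 rad and linear speed of each of stubby_driver, tape_measure, spring_clamp, batten below 0.02 m/s and contact force between the fingers and stubby_driver below 0.1 N and x of tape_measure in the frame of pad_tape between -0.012 and 0.012 m and y of tape_measure in the frame of pad_tape between -0.023 and 0.001 m and z of tape_measure in the frame of pad_tape between 0.003 and 0.02 m and y of pad_tape in the frame of tape_measure above 0 m and angle between the y axis of tape_measure and the y axis of pad_tape, either way round below 0.2 rad and contact force between the fingers and tape_measure below 0.1 N and angle between each of tape_measure, spring_clamp's own z axis and vertical below 0.15 rad and x of spring_clamp in the frame of pad_clamp between -0.012 and 0.012 m and y of spring_clamp in the frame of pad_clamp between -0.027 and -0.003 m and z of spring_clamp in the frame of pad_clamp between 0.003 and 0.02 m and y of pad_clamp in the frame of spring_clamp above 0 m and angle between the y axis of spring_clamp and the y axis of pad_clamp, either way round below 0.2 rad and contact force between the fingers and spring_clamp below 0.1 N and x of batten in the frame of pad_batten between -0.012 and 0.012 m and y of batten in the frame of pad_batten between -0.012 and 0.012 m and z of batten in the frame of pad_batten between 0.003 and 0.02 m and angle between the y axis of batten and the y axis of pad_batten, either way round below 0.2 rad and contact force between the fingers and batten below 0.1 N); the robot touches nothing.
It fails at once if the paint tin is moved more than 20 mm or tipped over (distance of stain_tin from where it was at the start of the episode above 0.02 m or angle between stain_tin's own z axis and vertical above 0.3 rad).
It fails at once if the mug is moved more than 20 mm or tipped over (distance of mug from where it was at the start of the episode above 0.02 m or angle between mug's own z axis and vertical above 0.3 rad).
It also fails if it takes over 133 s, if anything falls off the work surface, if the arm or the gripper's body presses on something with over 40 N, if the wrist force passes 120 N, or if a joint passes its speed limit or range.

ROBOT

A 6-joint arm with a two-finger parallel gripper is mounted at the origin on a cart in front of the work surface, level with it; the furniture and walls round the work are solid. World frame = base frame: x ahead of the robot, y to its left, z up, the work surface at z = 0. Lengths are in m, angles in degrees, forces in N, time in s.
With the tool pointing down it reaches from about 0.4 to 0.825 m from the base axis. Payload 7 kg.
Tool frame: the origin (TCP) lies on the front face of the gripper's body, between the roots of the fingers; the fingertips stand 66 mm ahead of it and the grasp point (between the pads) lies 47 mm ahead of it; z points along the fingers, y is the line along which they close (so a half turn about z gives the same grasp; the last joint's range is limited). The gripper opens to 88 mm and grips with 3 to 60 N. Pads are 19 mm wide; open, the fingers measure 130 mm over their backs; the gripper's body (78 mm by 193 mm) begins 47 mm behind the grasp point.
Start: joints at [90.82, 20.546, 0.682, 0, -70.136, -16.507], TCP at [0.183, 0.65, 0.292] pointing down, gripper open.
Joint ranges: [-176.03, 176.03], [-82.01, 121.73], [-58.28, 71.71], [-173.87, 95.51], [-174.79, -0.11], [-173.66, 173.66]. Speed limits (degrees/s): [136.94, 136.94, 172.46, 180, 180, 180].

INTERFACE

Orientations are given as [roll, pitch, yaw] about the fixed x, y, z axes, in that order (R = Rz(yaw) Ry(pitch) Rx(roll)).
In Python, from plant import ctrl gives the robot as it stands.
- The arm moves only by the tool send_rows, never from a script. Its argument "deltas" is a list of rows, each a list of 2 entries, a list of its own where there are three numbers: the shift along the tool's x, y, z each as a share of 800 mm, from -1 to 1, then the turn about the tool's z as a share of 90 degrees, from -1 to 1. A call has exactly 5 rows; each row is the pose to reach, as a shift and turn from the pose commanded when the call began, along the tool's axes at that moment; what a row does not reach only later rows make up. A row lasts 1/12 s, in which the tool goes at most 41.7 mm and 7.16 degrees, less where a joint would pass 70% of its speed; a pose out of reach is approached as far as the arm can. A call with a number of a shift or a turn outside -1 to 1 is refused whole. A call with a gripper value outside its range is refused whole. "gripper" is the opening, from 0 (shut) to 1 (fully open), set as the call begins (left out, the last holds). The fingers move at their own pace and stop on an object; the grip force is fixed at half the most. Time passes only in rows, so rows that repeat a pose let the fingers close, or fill a call up. It gives the time, the measured TCP pose, the force, the opening and the grip force at its end, in the units of the state.
- ctrl.get_obs(): the state, without advancing time (a new reading comes with each control period).
- ctrl.snapshot(name): name is "scene" or "top" or "wrist"; returns a dict with "color" (384x512x3 uint8, red, green, blue), "vertical_fov" (degrees; the focal length in pixels is half the picture's height over the tangent of half this angle, whatever the lens; pixels are square), "cx", "cy" (the principal point, pixels), "rvec" (rotation vector, rad) and "tvec" (3), from world to camera coordinates, as OpenCV has them. Camera axes: x right, y down, z forward; pixel columns grow to the right and rows downward; lengths in m; the calibration is good to about 2 mm. A picture is of the moment at which its call begins. There is no depth.
- ctrl.close_job(): hands the job in; it is judged then, once.
Trained networks look in a picture, given as the dict that the camera call returned (one of the last four; its "shot" number tells which), for a name from the list of things; names that differ only in an ending like _2 or _b are one class to them, and where a whole thing is asked for, a point or a joint stands for the part that bears it (a point fixed in the world has none). Each returns a list of dicts, best first, with "conf" (0 to 1); they miss things now and then, are a little off and sometimes report something else, mostly with a low value. They report only what shows in the picture. A call takes as long as a camera call. They do not tell look-alikes from the thing itself.
- ctrl.boxes_of(picture, thing): "xy" ([column, row] as shares, 0 to 1, of the picture: columns of its width, rows of its height, amid what is visible of it).
- ctrl.cut_out(picture, thing): "pixels" (384x512 bool, what is visible of it) and "xy" ([column, row] as shares, 0 to 1, of the picture: columns of its width, rows of its height, amid what is visible of it).
The state is a dict: "clock": time; "joint_pos": joint angles; "qvel": joint speeds; "tau": joint torques, N m; "tool_pos": TCP position; "orientation": TCP orientation; "force": force on the tool from outside, world axes, zero at the start; "moment": the same for the moment, N m; "opening": finger opening in m; "gripper_force": force on a finger pad.
Only numpy, scipy, OpenCV 4.12 (cv2) and the standard library are available. Lean on these libraries where they do the work, as an engineer would, in place of code of your own. Each camera call takes 0.05 s, during which the arm holds its last target. There are 200 camera calls.

## Working session

There is one attempt and no reset: what is moved stays moved. The work goes in short steps, Python scripts to look and compute and a tool call to move; the robot and the scene stay as the last step left them, time stands still between calls to the robot, and variables do not carry over. Pictures are saved under pics/ and viewed, at most 14 in all, crops included, and the job is handed in when it is done.

Besides the shell and the picture viewer there is one more tool, called as name([rows], argument=value, ...), one row to a line, values as JSON. send_rows: Moves the arm, as the interface text tells. Shift numbers are shares of 800 mm and turn numbers shares of 90 degrees, none past 1 either way. Its arguments: {"type":"object","properties":{"deltas":{"type":"array","items":{"type":"array"}},"gripper":{"type":"number"}},"required":["deltas"]}

```bash
mkdir -p pics; ls
python3 - <<'E'
from plant import ctrl
import cv2
o=ctrl.get_obs(); print({k:o[k] for k in('clock','tool_pos','orientation','opening')})
for n in('scene','top'):
    p=ctrl.snapshot(n); cv2.imwrite(f'pics/{n}0.png',p['color'][...,::-1]); print(n,p['vertical_fov'],p['rvec'],p['tvec'])
E
```

```text
pics
{'clock': 0.0, 'tool_pos': array([0.18240697, 0.64948792, 0.29123876]), 'orientation': array([ 1.79905370e+02, -7.77400158e-03, -1.56930316e+01]), 'opening': 0.08779734089015465}
scene 42.38775824101569 [ 2.19728039 -0.60126993  0.29980184] [-0.34769091  0.26286364  1.14812307]
top 49.197772657721146 [ 2.12213668 -2.09441963  0.23535552] [0.11722752 0.49627906 1.23960116]
```

View pics/scene0.png

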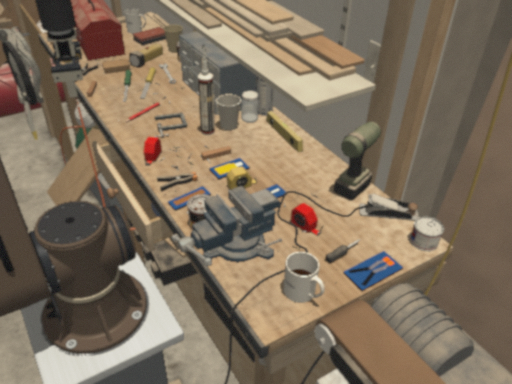

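View pics/top0.png

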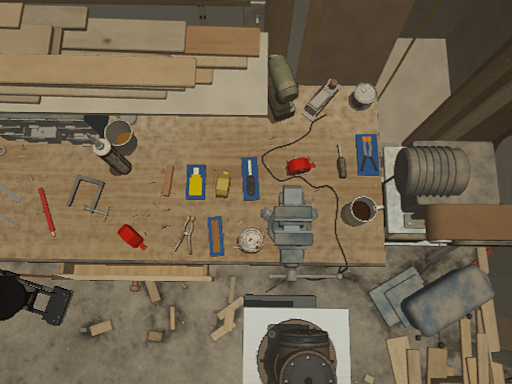

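The top view shows the pads: tape (196,182), stubby (250,178), clamp (367,155), batten (215,236). The tools are the yellow tape (222,183), the driver (341,160), the batten (167,181) and probably the clamp (185,233). Red tapes at (300,166) and (130,236) are decoys. A vise stands at (290,225), the mug at (360,209), and tins at (250,240) and (363,95).

```bash
cat > h.py <<'E'
import numpy as np, cv2
from plant import ctrl
def K(p):
    f=192/np.tan(np.radians(p['vertical_fov']/2)); return np.array([[f,0,p['cx']],[0,f,p['cy']],[0,0,1.]])
def world(p,uv,z):
    R=cv2.Rodrigues(np.array(p['rvec'],float))[0]; t=np.array(p['tvec'],float)
    uv=np.atleast_2d(np.array(uv,float)); d=np.c_[uv,np.ones(len(uv))]@np.linalg.inv(K(p)).T@R; c=-R.T@t
    z=np.broadcast_to(z,len(d))
    return c+d*((z-c[2])/d[:,2])[:,None]
def pix(p,X): return cv2.projectPoints(np.atleast_2d(np.array(X,float)),np.array(p['rvec'],float),np.array(p['tvec'],float),K(p),None)[0][:,0]
def axis(p,mask,z):
    v,u=np.nonzero(mask); W=world(p,np.c_[u,v],z)[:,:2]; m=W.mean(0)
    w,V=np.linalg.eigh(np.cov((W-m).T)); a=V[:,1]; s=(W-m)@a; q=(W-m)@V[:,0]
    c=m+a*(s.max()+s.min())/2+V[:,0]*(q.max()+q.min())/2
    return m,c,np.degrees(np.arctan2(a[1],a[0])),np.ptp(s),np.ptp(q)
E
python3 - <<'E'
from h import *
p=ctrl.snapshot('top'); print(-cv2.Rodrigues(p['rvec'])[0].T@p['tvec'],pix(p,[[0,0,0],[.183,.65,.29]]))
Z=dict(stubby_driver=.013,tape_measure=.05,spring_clamp=.012,batten=.02,pad_stubby=.008,pad_tape=.008,pad_clamp=.008,pad_batten=.008,stain_tin=.077,mug=.097)
np.set_printoptions(precision=3,suppress=True)
for n in Z:
    for r in ctrl.cut_out(p,n)[:3]:
        m,c,a,L,W=axis(p,r['pixels'],Z[n]); print(n,round(r['conf'],2),np.round(np.array(r['xy'])*[512,384]),m,c,round(a,1),round(L,3),round(W,3))
im=p['color'][70:270,150:390,::-1]
cv2.imwrite('pics/c1.png',cv2.resize(im[60:,:120],(720,840)and None,fx=5.5,fy=4.2,interpolation=3) if 0 else cv2.resize(im[70:200,0:125],None,fx=4.6,fy=4.6,interpolation=3))
E
```

```text
[0.21508317 0.12770388 1.31684365] [[295.63797781 359.18530566]
 [ 32.91086861 295.1504749 ]]
stubby_driver 0.75 [340. 163.] [ 0.596 -0.15 ] [ 0.609 -0.149] -174.5 0.115 0.025
tape_measure 0.7 [131. 239.] [0.349 0.499] [0.346 0.494] 53.1 0.102 0.045
tape_measure 0.6 [295. 164.] [ 0.579 -0.009] [ 0.581 -0.013] 102.3 0.083 0.048
spring_clamp 0.53 [192. 223.] [0.378 0.334] [0.365 0.344] 177.4 0.115 0.051
spring_clamp 0.42 [252. 174.] [0.55  0.145] [0.548 0.145] -176.6 0.14 0.053
spring_clamp 0.16 [197. 180.] [0.531 0.32 ] [0.532 0.319] 178.4 0.12 0.065
batten 0.73 [170. 179.] [0.534 0.406] [0.534 0.406] 173.5 0.097 0.022
pad_stubby 0.8 [250. 173.] [0.552 0.146] [0.551 0.146] -176.2 0.137 0.052
pad_tape 0.69 [199. 183.] [0.533 0.32 ] [0.533 0.32 ] 179.6 0.113 0.062
pad_clamp 0.73 [363. 153.] [ 0.635 -0.235] [ 0.634 -0.236] 179.1 0.141 0.073
pad_batten 0.8 [216. 239.] [0.361 0.25 ] [0.361 0.249] -175.2 0.125 0.047
stain_tin 0.88 [250. 240.] [0.343 0.138] [0.343 0.138] 167.0 0.081 0.076
mug 0.68 [362. 210.] [ 0.431 -0.186] [ 0.435 -0.19 ] 119.0 0.115 0.073
mug 0.59 [248. 178.] [0.524 0.144] [0.526 0.144] -174.6 0.134 0.049
mug 0.41 [219. 183.] [0.504 0.225] [0.507 0.225] 170.9 0.086 0.042
```

View pics/c1.png

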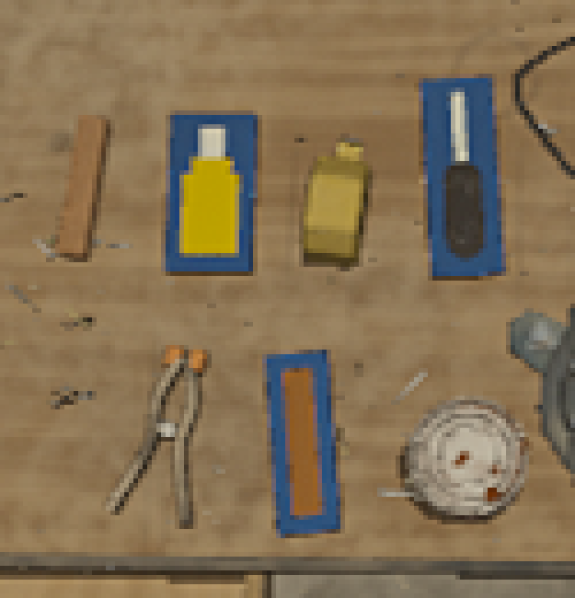

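Candidates for the clamp: (185,233), with orange jaws far and handles near, matches the description. The yellow tape is (222,183); the red ones at (130,236) and (300,166) are excluded. I'll get pad outlines by colour and check the right side in a crop.

Run:
```python
from h import *
np.set_printoptions(precision=3,suppress=True)
p=ctrl.snapshot('top'); im=p['color'][...,::-1].copy()
hsv=cv2.cvtColor(im,cv2.COLOR_BGR2HSV)
m=cv2.inRange(hsv,(100,110,50),(125,255,255))
for c in cv2.findContours(m,0,2)[0]:
    if cv2.contourArea(c)<250: continue
    w=world(p,c[:,0].astype(float),.008)[:,:2]
    r=cv2.minAreaRect((w*1000).astype(np.float32)); print('pad',r)
# eyeballed crop points (crop c1)
def W(u,v,z): return world(p,[[150+u/4.6-.4,140+v/4.6-.4]],z)[0]
print('batten',W(93,117,.02),W(72,258,.02))
print('tape top',W(313,160,.062),W(369,165,.062),W(303,235,.062),W(357,240,.062))
print('clamp jaws',W(174,348,.012),W(200,350,.012),'handles',W(112,510,.012),W(185,525,.012))
cv2.imwrite('pics/c2.png',cv2.resize(im[75:245,255:390],None,fx=4,fy=3.5,interpolation=3)[:600]if 0 else cv2.resize(im[95:240,255:390],None,fx=4,fy=4,interpolation=3))
```

```text
pad ((361.30572509765625, 248.59910583496094), (120.98342895507812, 41.17328643798828), 6.040958881378174)
pad ((534.8138427734375, 318.21807861328125), (109.52842712402344, 58.35393524169922), 0.31529757380485535)
pad ((548.9994506835938, 144.21768188476562), (140.9998016357422, 48.6893310546875), 4.375028133392334)
pad ((635.2554931640625, -236.9833221435547), (137.0309600830078, 67.25933074951172), 1.358263611793518)
batten [0.585 0.401 0.02 ] [0.484 0.41  0.02 ]
tape top [0.545 0.243 0.062] [0.542 0.205 0.062] [0.493 0.248 0.062] [0.49  0.212 0.062]
clamp jaws [0.424 0.338 0.012] [0.423 0.32  0.012] handles [0.313 0.374 0.012] [0.304 0.325 0.012]
```

View pics/c2.png

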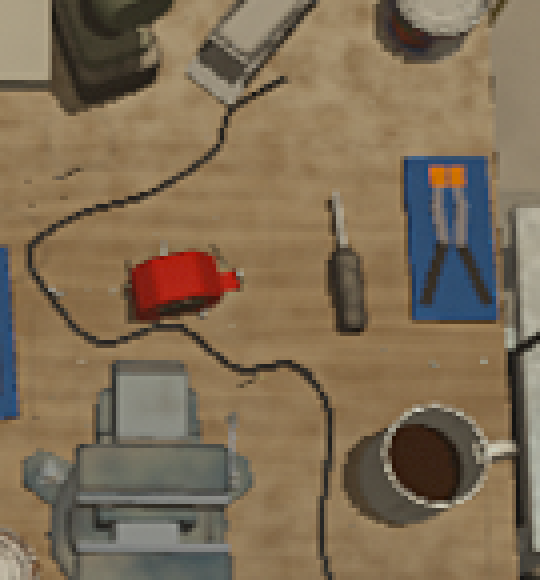

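Right crop: the driver runs from its blade tip at px (338,143) to its handle end at (343,177). The clamp pad's jaws are on the far side, at (367,139). The red tape (300,166) and mug (362,210) are left alone. Next I move over the left group for a wrist look.

send_rows([
  [[0.03,0.02,0],0],
  [[0.06,0.04,0],0],
  [[0.09,0.06,0],0],
  [[0.12,0.08,0],0],
  [[0.145,0.098,0],0],
], gripper=1)

```text
clock: 1.12
tool_pos: [0.2739, 0.5416, 0.2923]
orientation: [-180.0, -0.0, -15.7]
force: [-0.3, 0.5, -0.5]
opening: 0.0878
gripper_force: 0.0
```

send_rows([
  [[0.03,0.02,0],0],
  [[0.06,0.04,0],0],
  [[0.09,0.06,0],0],
  [[0.12,0.08,0],0],
  [[0.145,0.098,0],0],
])

```text
clock: 1.53
tool_pos: [0.3644, 0.4347, 0.2924]
orientation: [-180.0, -0.0, -15.7]
force: [0.7, 0.5, -0.1]
opening: 0.0877
gripper_force: 0.0
```

send_rows([
  [[0.03,0.02,0],-0.02],
  [[0.06,0.04,0],-0.04],
  [[0.09,0.06,0],-0.07],
  [[0.12,0.08,0],-0.1],
  [[0.145,0.098,0],-0.108],
])

```text
clock: 1.95
tool_pos: [0.4549, 0.3279, 0.2924]
orientation: [-180.0, -0.0, -5.8]
force: [0.1, 0.3, -0.5]
opening: 0.0877
gripper_force: 0.0
```

Run:
```python
from h import *
np.set_printoptions(precision=3,suppress=True)
p=ctrl.snapshot('wrist'); o=ctrl.get_obs(); print(o['clock'],o['tool_pos'],o['orientation'],np.linalg.norm(o['force']))
np.save('w1.npy',p,allow_pickle=True)
im=p['color'][...,::-1].copy(); cv2.imwrite('pics/w1.png',cv2.resize(im,(800,600),interpolation=3))
t=ctrl.snapshot('top'); print('driver',world(t,[[338.4,143.4],[342.6,176.6]],.013))
```

```text
2.0 [0.456 0.326 0.292] [179.958  -0.022  -5.932] 2.8879073479448496
driver [[ 0.668 -0.144  0.013]
 [ 0.556 -0.154  0.013]]
```

View pics/w1.png

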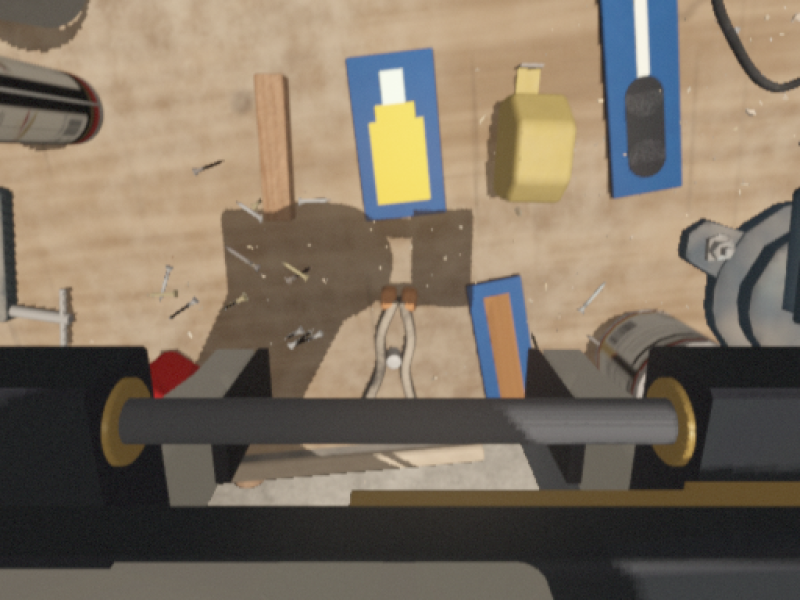

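Wrist view (800×600): batten from (270,74) to (278,218), tape top face around (541,148), pad_tape centre (396,133), pad_stubby around (643,80), clamp jaws (398,297). I'll convert these to world positions and compare with the top-view values.

Run:
```python
from h import *
np.set_printoptions(precision=3,suppress=True)
p=np.load('w1.npy',allow_pickle=True).item()
def W(z,*uv): return world(p,np.array(uv)/1.5625,z)[:,:2]
print('batten',W(.02,(270,74),(279,218)))
print('padtape',W(.008,(347,58),(432,48),(368,220),(445,212)),'block',W(.008,(400,103),(404,204)))
print('tape top', W(.062,(518,95),(562,95),(510,200),(560,200)),'hook',W(.03,(530,66)))
print('stubby black',W(.008,(644,77),(646,176)),'padnear',W(.008,(614,197),(681,186)))
print('jaws',W(.012,(384,290),(413,290)),'pivot',W(.015,(394,360)))
print('pad batten far',W(.008,(470,284),(520,276)))
```

```text
batten [[0.587 0.401]
 [0.49  0.411]]
padtape [[0.593 0.349]
 [0.594 0.29 ]
 [0.481 0.348]
 [0.481 0.29 ]] block [[0.56  0.316]
 [0.49  0.32 ]]
tape top [[0.553 0.245]
 [0.55  0.218]
 [0.491 0.252]
 [0.488 0.22 ]] hook [[0.573 0.229]]
stubby black [[0.56  0.144]
 [0.492 0.141]] padnear [[0.479 0.164]
 [0.482 0.115]]
jaws [[0.426 0.342]
 [0.424 0.319]] pivot [[0.368 0.34 ]]
pad batten far [[0.423 0.274]
 [0.426 0.235]]
```

```bash
cat > plan.py <<'E'
import numpy as np,sys
def legs(P):
    for a,b in zip(P,P[1:]):
        y=np.radians(a[3]); d=np.array(b[:3])-a[:3]; c,s=np.cos(y),np.sin(y)
        v=np.array([c*d[0]+s*d[1], s*d[0]-c*d[1], -d[2]])/.8
        print(a,'->',b,np.round(v,3),'turn',round(-(b[3]-a[3])/90,3),'rows',round(np.linalg.norm(v)*800/41.7,1))
E
python3 - <<'E'
from plan import legs
legs([(.455,.3275,.2924,-5.8),(.52,.23,.2924,-7),(.52,.23,.085,-7),(.52,.23,.16,-7),(.525,.3185,.16,.3),(.525,.3185,.094,.3),(.525,.3185,.26,.3),(.537,.406,.26,-5.7),(.537,.406,.074,-5.7),(.537,.406,.2,-5.7),(.362,.248,.2,6),(.362,.248,.083,6),(.362,.248,.25,6),(.381,.3365,.25,-10),(.381,.3365,.069,-10)])
E
```

```text
(0.455, 0.3275, 0.2924, -5.8) -> (0.52, 0.23, 0.2924, -7) [ 0.093  0.113 -0.   ] turn 0.013 rows 2.8
(0.52, 0.23, 0.2924, -7) -> (0.52, 0.23, 0.085, -7) [ 0.    -0.     0.259] turn 0.0 rows 5.0
(0.52, 0.23, 0.085, -7) -> (0.52, 0.23, 0.16, -7) [ 0.    -0.    -0.094] turn 0.0 rows 1.8
(0.52, 0.23, 0.16, -7) -> (0.525, 0.3185, 0.16, 0.3) [-0.007 -0.111 -0.   ] turn -0.081 rows 2.1
(0.525, 0.3185, 0.16, 0.3) -> (0.525, 0.3185, 0.094, 0.3) [0.    0.    0.082] turn -0.0 rows 1.6
(0.525, 0.3185, 0.094, 0.3) -> (0.525, 0.3185, 0.26, 0.3) [ 0.     0.    -0.208] turn -0.0 rows 4.0
(0.525, 0.3185, 0.26, 0.3) -> (0.537, 0.406, 0.26, -5.7) [ 0.016 -0.109 -0.   ] turn 0.067 rows 2.1
(0.537, 0.406, 0.26, -5.7) -> (0.537, 0.406, 0.074, -5.7) [ 0.    -0.     0.232] turn -0.0 rows 4.5
(0.537, 0.406, 0.074, -5.7) -> (0.537, 0.406, 0.2, -5.7) [ 0.    -0.    -0.158] turn -0.0 rows 3.0
(0.537, 0.406, 0.2, -5.7) -> (0.362, 0.248, 0.2, 6) [-0.198  0.218 -0.   ] turn -0.13 rows 5.7
(0.362, 0.248, 0.2, 6) -> (0.362, 0.248, 0.083, 6) [0.    0.    0.146] turn 0.0 rows 2.8
(0.362, 0.248, 0.083, 6) -> (0.362, 0.248, 0.25, 6) [ 0.     0.    -0.209] turn 0.0 rows 4.0
(0.362, 0.248, 0.25, 6) -> (0.381, 0.3365, 0.25, -10) [ 0.035 -0.108 -0.   ] turn 0.178 rows 2.2
(0.381, 0.3365, 0.25, -10) -> (0.381, 0.3365, 0.069, -10) [ 0.    -0.     0.226] turn 0.0 rows 4.3
```

send_rows([
  [[0.023,0.028,0],0.003],
  [[0.047,0.057,0],0.006],
  [[0.07,0.085,0],0.01],
  [[0.093,0.113,0],0.013],
  [[0.093,0.113,0],0.013],
])

```text
clock: 2.47
tool_pos: [0.52, 0.2289, 0.2922]
orientation: [180.0, -0.0, -7.3]
force: [0.2, 0.7, -0.1]
opening: 0.088
gripper_force: 0.0
```

send_rows([
  [[0,0,0.03],0],
  [[0,0,0.06],0],
  [[0,0,0.09],0],
  [[0,0,0.12],0],
  [[0,0,0.14],0],
])

```text
clock: 2.88
tool_pos: [0.5176, 0.2316, 0.1781]
orientation: [179.9, 0.1, -7.2]
force: [-0.4, 0.3, 0.6]
opening: 0.0878
gripper_force: 0.0
```

send_rows([
  [[0,0,0.03],0],
  [[0,0,0.06],0],
  [[0,0,0.09],0],
  [[0,0,0.11],0],
  [[0,0,0.119],0],
])

```text
clock: 3.3
tool_pos: [0.5174, 0.2314, 0.0826]
orientation: [179.9, 0.1, -7.1]
force: [-1.1, 0.0, 0.9]
opening: 0.088
gripper_force: 0.0
```

send_rows([
  [[0,0,0],0],
  [[0,0,0],0],
  [[0,0,0],0],
  [[0,0,0],0],
  [[0,0,0],0],
], gripper=0)

```text
clock: 3.72
tool_pos: [0.519, 0.2321, 0.0861]
orientation: [-179.9, -0.1, -7.1]
force: [-0.5, -0.2, -0.4]
opening: 0.0601
gripper_force: 0.0
```

send_rows([
  [[0,0,0],0],
  [[0,0,0],0],
  [[0,0,0],0],
  [[0,0,0],0],
  [[0,0,0],0],
])

```text
clock: 4.13
tool_pos: [0.5186, 0.2317, 0.0852]
orientation: [-180.0, -0.0, -7.1]
force: [-0.8, -1.1, 2.2]
opening: 0.038
gripper_force: 30.0
```

send_rows([
  [[0,0,-0.02],0],
  [[0,0,-0.045],0],
  [[0,0,-0.07],0],
  [[0,0,-0.094],0],
  [[0,0,-0.094],0],
])

```text
clock: 4.55
tool_pos: [0.5199, 0.2326, 0.1635]
orientation: [-179.8, -0.2, -7.1]
force: [0.1, 1.7, -2.0]
opening: 0.0377
gripper_force: 30.0
```

send_rows([
  [[-0.002,-0.03,0],-0.02],
  [[-0.004,-0.06,0],-0.04],
  [[-0.006,-0.09,0],-0.06],
  [[-0.007,-0.111,0],-0.081],
  [[-0.007,-0.111,0],-0.081],
])

```text
clock: 4.97
tool_pos: [0.5242, 0.3232, 0.1591]
orientation: [180.0, 0.0, 0.4]
force: [0.7, 0.6, -2.2]
opening: 0.0378
gripper_force: 30.0
```

send_rows([
  [[0,0,0.025],0],
  [[0,0,0.05],0],
  [[0,0,0.07],0],
  [[0,0,0.078],0],
  [[0,0,0.082],0],
])

```text
clock: 5.38
tool_pos: [0.5229, 0.3191, 0.0932]
orientation: [179.8, 0.2, 0.2]
force: [-11.3, -3.2, 20.0]
opening: 0.038
gripper_force: 30.0
```

send_rows([
  [[0,0,0],0],
  [[0,0,0],0],
  [[0,0,0],0],
  [[0,0,0],0],
  [[0,0,0],0],
], gripper=0.8)

```text
clock: 5.8
tool_pos: [0.5244, 0.3207, 0.0952]
orientation: [-179.9, -0.1, 0.2]
force: [0.2, -0.7, -0.5]
opening: 0.0652
gripper_force: 0.0
```

send_rows([
  [[0,0,0],0],
  [[0,0,0],0],
  [[0,0,-0.02],0],
  [[0,0,-0.05],0],
  [[0,0,-0.08],0],
])

```text
clock: 6.22
tool_pos: [0.5237, 0.32, 0.1586]
orientation: [179.9, 0.1, 0.2]
force: [0.4, 0.9, -0.5]
opening: 0.0699
gripper_force: 0.0
```

send_rows([
  [[0,0,-0.03],0],
  [[0,0,-0.06],0],
  [[0,0,-0.09],0],
  [[0,0,-0.12],0],
  [[0,0,-0.128],0],
], gripper=1)

```text
clock: 6.63
tool_pos: [0.5252, 0.3213, 0.2655]
orientation: [-179.8, -0.3, 0.2]
force: [0.8, 0.7, 0.8]
opening: 0.0874
gripper_force: 0.0
```

send_rows([
  [[0.004,-0.03,0],0.015],
  [[0.008,-0.06,0],0.03],
  [[0.012,-0.09,0],0.05],
  [[0.016,-0.109,0],0.067],
  [[0.016,-0.109,0],0.067],
])

```text
clock: 7.05
tool_pos: [0.5367, 0.4102, 0.2599]
orientation: [180.0, 0.0, -5.9]
force: [0.7, -0.2, -0.0]
opening: 0.0875
gripper_force: 0.0
```

Run:
```python
from h import *
p=ctrl.snapshot('wrist'); np.save('w2.npy',p,allow_pickle=True)
cv2.imwrite('pics/w2.png',cv2.resize(p['color'][...,::-1],(800,600),interpolation=3))
```

```text
(no output)
```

View pics/w2.png

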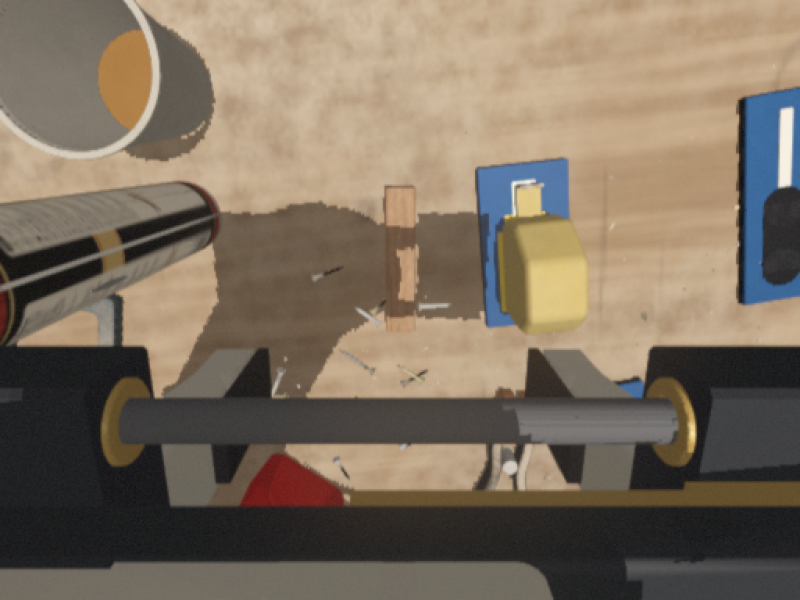

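Tape sits on its pad with the hook over the tongue at (525,185). The batten is centred under the gripper at col 400, rows 186–331. Descending on it.

send_rows([
  [[0,0,0.03],0],
  [[0,0,0.06],0],
  [[0,0,0.09],0],
  [[0,0,0.12],0],
  [[0,0,0.14],0],
])

```text
clock: 7.52
tool_pos: [0.5357, 0.4061, 0.1465]
orientation: [179.9, 0.1, -5.9]
force: [-0.1, 0.2, -0.2]
opening: 0.0877
gripper_force: 0.0
```

send_rows([
  [[0,0,0.03],0],
  [[0,0,0.06],0],
  [[0,0,0.08],0],
  [[0,0,0.092],0],
  [[0,0,0.092],0],
])

```text
clock: 7.93
tool_pos: [0.5369, 0.4076, 0.0748]
orientation: [180.0, -0.0, -5.8]
force: [-0.2, 0.5, 0.5]
opening: 0.0877
gripper_force: 0.0
```

send_rows([
  [[0,0,0],0],
  [[0,0,0],0],
  [[0,0,0],0],
  [[0,0,0],0],
  [[0,0,0],0],
], gripper=0)

```text
clock: 8.35
tool_pos: [0.5367, 0.4076, 0.0757]
orientation: [-180.0, -0.0, -5.9]
force: [0.1, 0.3, -0.9]
opening: 0.0598
gripper_force: 0.0
```

send_rows([
  [[0,0,0],0],
  [[0,0,0],0],
  [[0,0,0],0],
  [[0,0,0],0],
  [[0,0,0],0],
])

```text
clock: 8.77
tool_pos: [0.5366, 0.4077, 0.0754]
orientation: [180.0, -0.0, -5.9]
force: [-0.1, 0.2, 0.4]
opening: 0.0264
gripper_force: 0.0
```

send_rows([
  [[0,0,0],0],
  [[0,0,0],0],
  [[0,0,0],0],
  [[0,0,0],0],
  [[0,0,0],0],
])

```text
clock: 9.18
tool_pos: [0.5366, 0.4077, 0.0754]
orientation: [-180.0, -0.0, -5.9]
force: [0.1, 0.2, -0.0]
opening: 0.0195
gripper_force: 30.0
```

send_rows([
  [[0,0,-0.03],0],
  [[0,0,-0.07],0],
  [[0,0,-0.11],0],
  [[0,0,-0.15],0],
  [[0,0,-0.158],0],
])

```text
clock: 9.6
tool_pos: [0.5385, 0.4093, 0.2083]
orientation: [-179.6, -0.3, -5.8]
force: [1.0, 1.2, 1.1]
opening: 0.0193
gripper_force: 30.0
```

Run:
```python
from h import *
from plan import legs
np.set_printoptions(precision=3,suppress=True)
p=np.load('w2.npy',allow_pickle=True).item()
W=lambda z,*uv: world(p,np.array(uv)/1.5625,z)[:,:2]
print('batten',W(.02,(400,187),(401,331)).mean(0))
o=ctrl.get_obs(); print(o['clock'],o['tool_pos'],o['orientation'],o['opening'],o['gripper_force'])
```

```text
batten [0.537 0.408]
9.6 [0.538 0.409 0.208] [-179.635   -0.329   -5.823] 0.019315686836512597 30.000119805336
```

Run:
```python
from plan import legs
legs([(.5367,.4077,.202,-5.9),(.362,.248,.202,6),(.362,.248,.0845,6),(.362,.248,.25,6),(.381,.3365,.25,-10)])
```

```text
(0.5367, 0.4077, 0.202, -5.9) -> (0.362, 0.248, 0.202, 6) [-0.197  0.221 -0.   ] turn -0.132 rows 5.7
(0.362, 0.248, 0.202, 6) -> (0.362, 0.248, 0.0845, 6) [0.    0.    0.147] turn 0.0 rows 2.8
(0.362, 0.248, 0.0845, 6) -> (0.362, 0.248, 0.25, 6) [ 0.     0.    -0.207] turn 0.0 rows 4.0
(0.362, 0.248, 0.25, 6) -> (0.381, 0.3365, 0.25, -10) [ 0.035 -0.108 -0.   ] turn 0.178 rows 2.2
```

send_rows([
  [[-0.02,0.022,0],0],
  [[-0.04,0.044,0],0],
  [[-0.06,0.066,0],0],
  [[-0.08,0.088,0],0],
  [[-0.1,0.11,0],0],
])

```text
clock: 10.02
tool_pos: [0.4472, 0.3275, 0.2016]
orientation: [-180.0, 0.0, -5.9]
force: [1.1, -0.3, 0.1]
opening: 0.0196
gripper_force: 30.0
```

send_rows([
  [[-0.025,0.028,0],-0.03],
  [[-0.05,0.056,0],-0.06],
  [[-0.075,0.084,0],-0.1],
  [[-0.097,0.111,0],-0.132],
  [[-0.097,0.111,0],-0.132],
])

```text
clock: 10.43
tool_pos: [0.3585, 0.244, 0.2015]
orientation: [180.0, 0.1, 6.1]
force: [0.1, -1.1, -0.9]
opening: 0.0195
gripper_force: 30.0
```

send_rows([
  [[0,0,0.03],0],
  [[0,0,0.06],0],
  [[0,0,0.08],0],
  [[0,0,0.09],0],
  [[0,0,0.1],0],
])

```text
clock: 10.85
tool_pos: [0.3618, 0.2479, 0.1212]
orientation: [180.0, 0.0, 6.0]
force: [-0.1, 0.8, -0.3]
opening: 0.0194
gripper_force: 30.0
```

Run:
```python
from h import *
p=ctrl.snapshot('top'); im=p['color'][...,::-1]
cv2.imwrite('pics/t2.png',cv2.resize(im[150:270,140:280],None,fx=5,fy=5,interpolation=3))
o=ctrl.get_obs(); print(o['tool_pos'],o['orientation'],o['opening'])
```

```text
[0.36148756 0.24758075 0.12024152] [1.79925664e+02 6.42195898e-02 5.98505753e+00] 0.019699975078451264
```

View pics/t2.png

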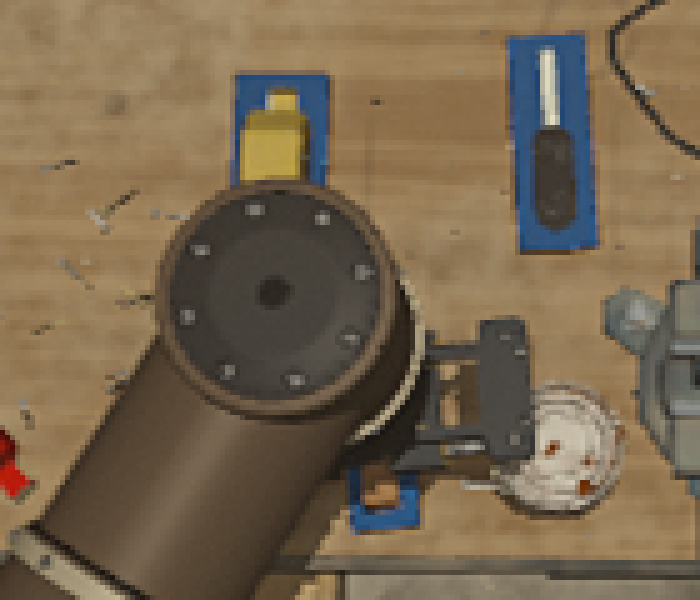

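The batten's near end is centred on its pad, and the tape lies on its own pad. Lowering with 7 mm clearance over the tin.

send_rows([
  [[0,0,0.015],0],
  [[0,0,0.028],0],
  [[0,0,0.038],0],
  [[0,0,0.043],0],
  [[0,0,0.046],0],
])

```text
clock: 11.32
tool_pos: [0.3618, 0.248, 0.0848]
orientation: [180.0, 0.0, 6.0]
force: [0.6, -0.5, -0.4]
opening: 0.02
gripper_force: 30.0
```

send_rows([
  [[0,0,0],0],
  [[0,0,0],0],
  [[0,0,0],0],
  [[0,0,0],0],
  [[0,0,0],0],
], gripper=0.5)

```text
clock: 11.73
tool_pos: [0.3618, 0.2481, 0.0853]
orientation: [-180.0, -0.0, 6.0]
force: [-0.6, 0.4, 1.2]
opening: 0.0426
gripper_force: 0.0
```

send_rows([
  [[0,0,0],0],
  [[0,0,-0.02],0],
  [[0,0,-0.05],0],
  [[0,0,-0.08],0],
  [[0,0,-0.11],0],
])

```text
clock: 12.15
tool_pos: [0.3616, 0.2476, 0.174]
orientation: [180.0, 0.0, 6.0]
force: [0.6, 1.5, -0.2]
opening: 0.0434
gripper_force: 0.0
```

send_rows([
  [[0,0,-0.03],0],
  [[0,0,-0.06],0],
  [[0,0,-0.09],0],
  [[0,0,-0.097],0],
  [[0,0,-0.097],0],
], gripper=1)

```text
clock: 12.57
tool_pos: [0.3622, 0.2487, 0.2525]
orientation: [-179.8, -0.2, 6.0]
force: [-0.3, -0.0, -0.0]
opening: 0.0714
gripper_force: 0.0
```

send_rows([
  [[0.01,-0.03,0],0.045],
  [[0.02,-0.06,0],0.09],
  [[0.03,-0.09,0],0.135],
  [[0.035,-0.108,0],0.178],
  [[0.035,-0.108,0],0.178],
])

```text
clock: 12.98
tool_pos: [0.3808, 0.3389, 0.2487]
orientation: [179.9, 0.0, -10.2]
force: [0.0, 0.5, 0.8]
opening: 0.0873
gripper_force: 0.0
```

Run:
```python
from h import *
p=ctrl.snapshot('wrist'); np.save('w3.npy',p,allow_pickle=True)
cv2.imwrite('pics/w3.png',cv2.resize(p['color'][...,::-1],(800,600),interpolation=3))
```

```text
(no output)
```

View pics/w3.png

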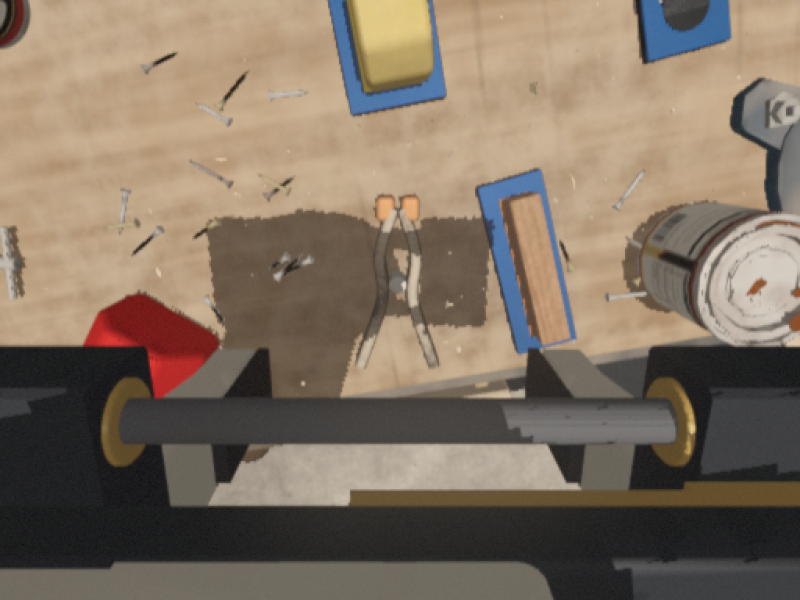

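The batten lies on its pad. The clamp is centred at col 398, with jaw tips at row 197 and handle ends at (362,365) and (434,365).

Run:
```python
from h import *
from plan import legs
np.set_printoptions(precision=4,suppress=True)
p=np.load('w3.npy',allow_pickle=True).item()
W=lambda z,*uv: world(p,np.array(uv)/1.5625,z)[:,:2]
j=W(.012,(398,196))[0]; h=W(.012,(361,367),(434,367)).mean(0)
L=np.linalg.norm(j-h); u=(j-h)/L; c=(j+h)/2
print(j,h,L,np.degrees(np.arctan2(u[1],u[0])),'grip',c+.015*u)
b=W(.028,(500,196),(530,193),(542,343),(574,338)); print('batten',b,b.mean(0))
b=W(.008,(477,187),(540,169),(521,352),(575,339)); print('pad',b,b.mean(0))
g=c+.015*u
legs([(.381,.337,.25,-10),(*g,.25,-10),(*g,.0695,-10),(*g,.31,-10)])
```

```text
[0.4251 0.3302] [0.3065 0.3518] 0.1205340625530885 -10.310285992564758 grip [0.3805 0.3383]
batten [[0.4153 0.2679]
 [0.4138 0.2494]
 [0.3135 0.2519]
 [0.3133 0.2304]] [0.364  0.2499]
pad [[0.4213 0.2783]
 [0.4254 0.2365]
 [0.3005 0.2627]
 [0.3035 0.2237]] [0.3627 0.2503]
(0.381, 0.337, 0.25, -10) -> (np.float64(0.38052075170145816), np.float64(0.33830962524351144), 0.25, -10) [-0.001 -0.002 -0.   ] turn 0.0 rows 0.0
(np.float64(0.38052075170145816), np.float64(0.33830962524351144), 0.25, -10) -> (np.float64(0.38052075170145816), np.float64(0.33830962524351144), 0.0695, -10) [ 0.    -0.     0.226] turn 0.0 rows 4.3
(np.float64(0.38052075170145816), np.float64(0.33830962524351144), 0.0695, -10) -> (np.float64(0.38052075170145816), np.float64(0.33830962524351144), 0.31, -10) [ 0.    -0.    -0.301] turn 0.0 rows 5.8
```

send_rows([
  [[0,0,0.03],0],
  [[0,0,0.06],0],
  [[0,0,0.09],0],
  [[0,0,0.12],0],
  [[0,0,0.13],0],
])

```text
clock: 13.45
tool_pos: [0.379, 0.334, 0.1428]
orientation: [179.7, 0.2, -10.0]
force: [-0.1, -1.5, -0.2]
opening: 0.0879
gripper_force: 0.0
```

send_rows([
  [[0,0,0.03],0],
  [[0,0,0.06],0],
  [[0,0,0.08],0],
  [[0,0,0.09],0],
  [[0,0,0.095],0],
])

```text
clock: 13.87
tool_pos: [0.3803, 0.336, 0.0696]
orientation: [179.9, 0.0, -10.0]
force: [0.0, -0.2, 0.7]
opening: 0.0873
gripper_force: 0.0
```

send_rows([
  [[0,0,0],0],
  [[0,0,0],0],
  [[0,0,0],0],
  [[0,0,0],0],
  [[0,0,0],0],
], gripper=0)

```text
clock: 14.28
tool_pos: [0.3807, 0.3372, 0.0714]
orientation: [-179.9, -0.0, -10.0]
force: [-0.4, -0.4, -0.3]
opening: 0.0595
gripper_force: 0.0
```

send_rows([
  [[0,0,0],0],
  [[0,0,0],0],
  [[0,0,0],0],
  [[0,0,0],0],
  [[0,0,0],0],
])

```text
clock: 14.7
tool_pos: [0.3806, 0.337, 0.0707]
orientation: [-180.0, -0.0, -10.0]
force: [-0.6, -0.5, 2.7]
opening: 0.0357
gripper_force: 29.5
```

send_rows([
  [[0,0,0],0],
  [[0,0,0],0],
  [[0,0,-0.01],0],
  [[0,0,-0.03],0],
  [[0,0,-0.05],0],
])

```text
clock: 15.12
tool_pos: [0.3802, 0.3362, 0.1107]
orientation: [179.9, 0.0, -10.0]
force: [-0.1, 0.2, -1.3]
opening: 0.036
gripper_force: 29.5
```

Run:
```python
from h import *
p=ctrl.snapshot('wrist'); np.save('w4.npy',p,allow_pickle=True)
cv2.imwrite('pics/w4.png',p['color'][100:384,100:420,::-1])
o=ctrl.get_obs(); print(o['clock'],o['tool_pos'],o['opening'],o['gripper_force'])
```

```text
15.1667 [0.38128382 0.33773232 0.1140789 ] 0.036282354677827616 29.547834128625254
```

View pics/w4.png

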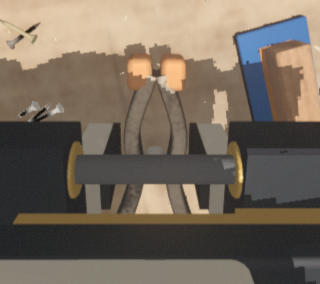

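Clamp held firmly (36 mm opening, jaws level). Lift high and carry over the vise.

Run:
```python
from plan import legs
legs([(.3806,.337,.1107,-10),(.3806,.337,.35,-10),(.65,-.2366,.35,-10)])
legs([(.65,-.2366,.35,1.4),(.65,-.2366,.0795,1.4)])
```

```text
(0.3806, 0.337, 0.1107, -10) -> (0.3806, 0.337, 0.35, -10) [ 0.    -0.    -0.299] turn 0.0 rows 5.7
(0.3806, 0.337, 0.35, -10) -> (0.65, -0.2366, 0.35, -10) [ 0.456  0.648 -0.   ] turn 0.0 rows 15.2
(0.65, -0.2366, 0.35, 1.4) -> (0.65, -0.2366, 0.0795, 1.4) [0.    0.    0.338] turn -0.0 rows 6.5
```

send_rows([
  [[0,0,-0.03],0],
  [[0,0,-0.06],0],
  [[0,0,-0.09],0],
  [[0,0,-0.12],0],
  [[0,0,-0.15],0],
])

```text
clock: 15.58
tool_pos: [0.3803, 0.3364, 0.2321]
orientation: [180.0, 0.0, -10.0]
force: [0.2, -0.1, -0.5]
opening: 0.036
gripper_force: 29.5
```

send_rows([
  [[0,0,-0.03],0],
  [[0,0,-0.06],0],
  [[0,0,-0.09],0],
  [[0,0,-0.12],0],
  [[0,0,-0.149],0],
])

```text
clock: 16.0
tool_pos: [0.3803, 0.3363, 0.3514]
orientation: [-180.0, 0.0, -10.0]
force: [-0.3, 0.8, -0.1]
opening: 0.036
gripper_force: 29.5
```

send_rows([
  [[0.023,0.032,0],0],
  [[0.046,0.065,0],0],
  [[0.068,0.097,0],0],
  [[0.091,0.13,0],0],
  [[0.114,0.162,0],0],
])

```text
clock: 16.42
tool_pos: [0.4477, 0.1916, 0.3502]
orientation: [-180.0, -0.0, -10.0]
force: [1.3, -0.3, -0.4]
opening: 0.0365
gripper_force: 29.5
```

send_rows([
  [[0.023,0.032,0],0],
  [[0.046,0.065,0],0],
  [[0.068,0.097,0],0],
  [[0.091,0.13,0],0],
  [[0.114,0.162,0],0],
])

```text
clock: 16.83
tool_pos: [0.515, 0.048, 0.3501]
orientation: [-180.0, 0.0, -10.0]
force: [0.4, 0.6, -0.4]
opening: 0.036
gripper_force: 29.5
```

send_rows([
  [[0.023,0.032,0],0],
  [[0.046,0.065,0],0],
  [[0.068,0.097,0],0],
  [[0.091,0.13,0],0],
  [[0.114,0.162,0],0],
])

```text
clock: 17.25
tool_pos: [0.5823, -0.0954, 0.35]
orientation: [-180.0, 0.0, -10.0]
force: [0.9, 0.1, 0.0]
opening: 0.0363
gripper_force: 29.5
```

send_rows([
  [[0.025,0.036,0],-0.03],
  [[0.05,0.072,0],-0.06],
  [[0.08,0.113,0],-0.09],
  [[0.114,0.162,0],-0.127],
  [[0.114,0.162,0],-0.127],
])

```text
clock: 17.67
tool_pos: [0.6505, -0.2422, 0.348]
orientation: [180.0, 0.1, 1.4]
force: [-0.1, 1.4, -1.3]
opening: 0.0363
gripper_force: 29.5
```

send_rows([
  [[0,0,0.02],0],
  [[0,0,0.04],0],
  [[0,0,0.06],0],
  [[0,0,0.08],0],
  [[0,0,0.1],0],
])

```text
clock: 18.08
tool_pos: [0.6492, -0.2372, 0.269]
orientation: [-180.0, 0.0, 1.4]
force: [0.3, -1.0, -0.6]
opening: 0.0363
gripper_force: 29.5
```

Run:
```python
from h import *
p=ctrl.snapshot('wrist'); np.save('w5.npy',p,allow_pickle=True)
cv2.imwrite('pics/w5.png',cv2.resize(p['color'][...,::-1],(800,600),interpolation=3))
```

```text
(no output)
```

View pics/w5.png

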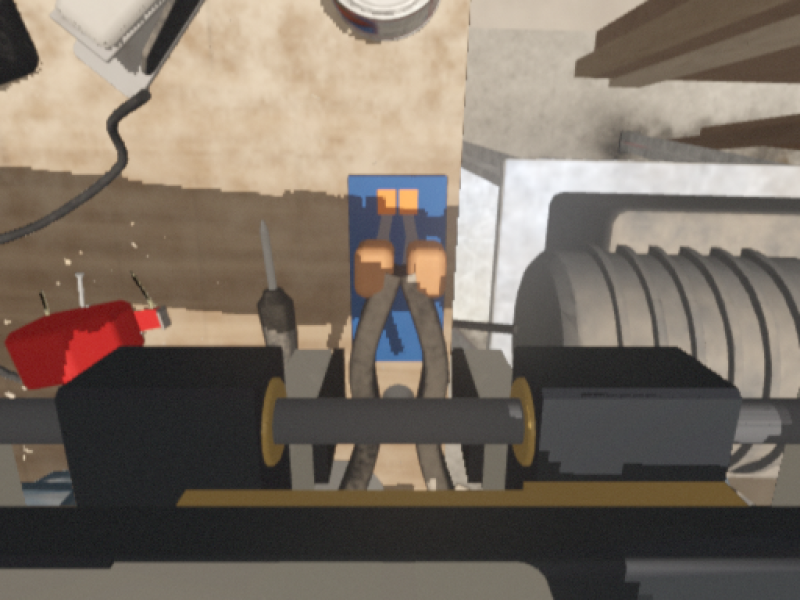

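The clamp is above its pad (pad cols 348–450, rows 176–360; outline jaws at (398,201)), aligned. The driver is at (270,290). I'll check the pad centre and driver position numerically.

Run:
```python
from h import *
np.set_printoptions(precision=4,suppress=True)
p=np.load('w5.npy',allow_pickle=True).item()
W=lambda z,*uv: world(p,np.array(uv)/1.5625,z)[:,:2]
b=W(.008,(348,176),(447,176),(352,360),(451,359)); print(b,b.mean(0))
print('driver tip, handle start',W(.013,(263,223)),W(.013,(277,300)))
print(ctrl.get_obs()['tool_pos'])
```

```text
[[ 0.7049 -0.2014]
 [ 0.7066 -0.2697]
 [ 0.5677 -0.2041]
 [ 0.5704 -0.2798]] [ 0.6374 -0.2387]
driver tip, handle start [[ 0.6717 -0.1425]] [[ 0.6158 -0.1499]]
[ 0.6479 -0.2367  0.2651]
```

send_rows([
  [[0.001,0.001,0.03],0],
  [[0.002,0.001,0.06],0],
  [[0.002,0.001,0.09],0],
  [[0.002,0.001,0.12],0],
  [[0.002,0.001,0.15],0],
])

```text
clock: 18.55
tool_pos: [0.6512, -0.2379, 0.1495]
orientation: [180.0, -0.0, 1.4]
force: [0.1, -0.1, -0.8]
opening: 0.0366
gripper_force: 29.5
```

send_rows([
  [[0,0,0.025],0],
  [[0,0,0.05],0],
  [[0,0,0.07],0],
  [[0,0,0.08],0],
  [[0,0,0.086],0],
])

```text
clock: 18.97
tool_pos: [0.6508, -0.2378, 0.08]
orientation: [-180.0, 0.1, 1.4]
force: [-0.3, -0.3, -0.7]
opening: 0.0362
gripper_force: 29.5
```

send_rows([
  [[0,0,0],0],
  [[0,0,0],0],
  [[0,0,0],0],
  [[0,0,0],0],
  [[0,0,0],0],
], gripper=0.6)

```text
clock: 19.38
tool_pos: [0.6517, -0.238, 0.0821]
orientation: [180.0, -0.1, 1.4]
force: [-0.3, -0.6, -0.4]
opening: 0.0519
gripper_force: 0.0
```

send_rows([
  [[0,0,0],0],
  [[0,0,-0.02],0],
  [[0,0,-0.05],0],
  [[0,0,-0.08],0],
  [[0,0,-0.11],0],
])

```text
clock: 19.8
tool_pos: [0.6511, -0.2379, 0.17]
orientation: [180.0, 0.0, 1.4]
force: [-0.1, -0.6, -0.5]
opening: 0.0523
gripper_force: 0.0
```

send_rows([
  [[0,0,-0.03],0],
  [[0,0,-0.06],0],
  [[0,0,-0.09],0],
  [[0,0,-0.1],0],
  [[0,0,-0.1],0],
], gripper=1)

```text
clock: 20.22
tool_pos: [0.6523, -0.2381, 0.2524]
orientation: [179.9, -0.3, 1.4]
force: [-0.2, 0.3, 0.1]
opening: 0.0802
gripper_force: 0.0
```

Run:
```python
from plan import legs
legs([(.651,-.237,.248,1.4),(.600,-.150,.248,5.5),(.600,-.150,.074,5.5),(.6,-.15,.35,5.5),(.5385,.1436,.35,5.5)])
```

```text
(0.651, -0.237, 0.248, 1.4) -> (0.6, -0.15, 0.248, 5.5) [-0.061 -0.11  -0.   ] turn -0.046 rows 2.4
(0.6, -0.15, 0.248, 5.5) -> (0.6, -0.15, 0.074, 5.5) [0.    0.    0.217] turn -0.0 rows 4.2
(0.6, -0.15, 0.074, 5.5) -> (0.6, -0.15, 0.35, 5.5) [ 0.     0.    -0.345] turn -0.0 rows 6.6
(0.6, -0.15, 0.35, 5.5) -> (0.5385, 0.1436, 0.35, 5.5) [-0.041 -0.373 -0.   ] turn -0.0 rows 7.2
```

Clamp released. I approach the driver with the gripper only partly open, so the fingers clear the placed clamp.

send_rows([
  [[-0.015,-0.028,0],-0.012],
  [[-0.03,-0.056,0],-0.025],
  [[-0.046,-0.084,0],-0.037],
  [[-0.061,-0.112,0],-0.05],
  [[-0.061,-0.112,0],-0.05],
], gripper=0.6)

```text
clock: 20.63
tool_pos: [0.5978, -0.1467, 0.248]
orientation: [-179.9, 0.1, 6.1]
force: [-0.7, -0.6, -0.8]
opening: 0.0581
gripper_force: 0.0
```

Run:
```python
from h import *
p=ctrl.snapshot('wrist'); np.save('w6.npy',p,allow_pickle=True); print(ctrl.get_obs()['tool_pos'])
cv2.imwrite('pics/w6.png',cv2.resize(p['color'][...,::-1],(800,600),interpolation=3))
```

```text
[ 0.59893474 -0.14788715  0.24826675]
```

View pics/w6.png

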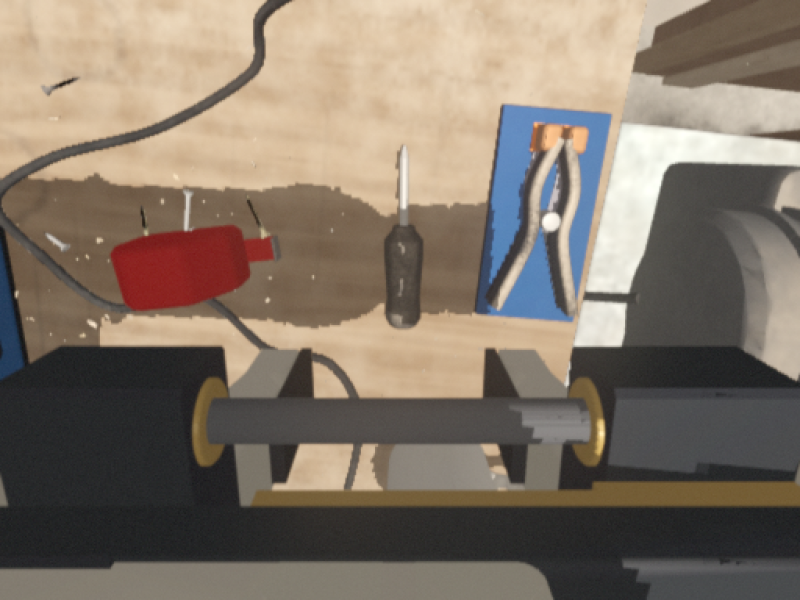

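The clamp covers its outline on the pad (550,215). The driver is centred and aligned at col 403, rows 146–327. Grasping it.

send_rows([
  [[0,0.001,0.03],0],
  [[0,0.001,0.06],0],
  [[0,0.001,0.09],0],
  [[0,0.001,0.11],0],
  [[0,0.001,0.13],0],
])

```text
clock: 21.1
tool_pos: [0.5997, -0.1509, 0.1426]
orientation: [-180.0, 0.1, 5.9]
force: [1.2, 0.4, 0.3]
opening: 0.0528
gripper_force: 0.0
```

send_rows([
  [[0,0,0.025],0],
  [[0,0,0.05],0],
  [[0,0,0.07],0],
  [[0,0,0.082],0],
  [[0,0,0.087],0],
])

```text
clock: 21.52
tool_pos: [0.5993, -0.1508, 0.0729]
orientation: [-180.0, 0.2, 5.9]
force: [0.0, -0.0, 0.4]
opening: 0.0525
gripper_force: 0.0
```

send_rows([
  [[0,0,0],0],
  [[0,0,0],0],
  [[0,0,0],0],
  [[0,0,0],0],
  [[0,0,0],0],
], gripper=0)

```text
clock: 21.93
tool_pos: [0.6008, -0.1503, 0.0763]
orientation: [180.0, -0.1, 5.9]
force: [-0.2, 0.5, 0.4]
opening: 0.0246
gripper_force: 24.7
```

send_rows([
  [[0,0,0],0],
  [[0,0,0],0],
  [[0,0,0],0],
  [[0,0,0],0],
  [[0,0,0],0],
])

```text
clock: 22.35
tool_pos: [0.6009, -0.1502, 0.0763]
orientation: [180.0, -0.1, 5.9]
force: [-0.2, 1.3, 6.4]
opening: 0.0248
gripper_force: 30.0
```

send_rows([
  [[0,0,-0.02],0],
  [[0,0,-0.05],0],
  [[0,0,-0.09],0],
  [[0,0,-0.13],0],
  [[0,0,-0.165],0],
])

```text
clock: 22.77
tool_pos: [0.6, -0.1503, 0.2089]
orientation: [-180.0, 0.0, 5.9]
force: [0.3, 0.3, -1.3]
opening: 0.0246
gripper_force: 30.0
```

send_rows([
  [[0,0,-0.035],0],
  [[0,0,-0.075],0],
  [[0,0,-0.115],0],
  [[0,0,-0.155],0],
  [[0,0,-0.18],0],
])

```text
clock: 23.18
tool_pos: [0.6005, -0.1505, 0.3549]
orientation: [180.0, -0.2, 5.9]
force: [1.0, 0.3, -0.8]
opening: 0.0246
gripper_force: 30.0
```

Run:
```python
from plan import legs
legs([(.5995,-.149,.35,5.9),(.5385,.1436,.35,4.4),(.5385,.1436,.0835,4.4)])
```

```text
(0.5995, -0.149, 0.35, 5.9) -> (0.5385, 0.1436, 0.35, 4.4) [-0.038 -0.372 -0.   ] turn 0.017 rows 7.2
(0.5385, 0.1436, 0.35, 4.4) -> (0.5385, 0.1436, 0.0835, 4.4) [0.    0.    0.333] turn -0.0 rows 6.4
```

send_rows([
  [[-0.004,-0.037,0],0],
  [[-0.008,-0.075,0],0],
  [[-0.012,-0.112,0],0],
  [[-0.016,-0.15,0],0],
  [[-0.02,-0.187,0],0],
])

```text
clock: 23.6
tool_pos: [0.568, -0.002, 0.3509]
orientation: [-180.0, 0.0, 5.9]
force: [0.8, 0.4, -0.9]
opening: 0.0245
gripper_force: 30.0
```

send_rows([
  [[-0.005,-0.045,0],0.004],
  [[-0.01,-0.09,0],0.008],
  [[-0.015,-0.135,0],0.012],
  [[-0.019,-0.175,0],0.017],
  [[-0.019,-0.186,0],0.017],
])

```text
clock: 24.02
tool_pos: [0.5373, 0.1467, 0.351]
orientation: [-180.0, 0.0, 4.5]
force: [-0.0, -0.2, -1.0]
opening: 0.0248
gripper_force: 30.0
```

send_rows([
  [[0,0,0.03],0],
  [[0,0,0.07],0],
  [[0,0,0.11],0],
  [[0,0,0.14],0],
  [[0,0,0.15],0],
])

```text
clock: 24.43
tool_pos: [0.5364, 0.1421, 0.2271]
orientation: [179.9, 0.4, 4.3]
force: [-1.4, -0.6, -1.3]
opening: 0.0249
gripper_force: 30.0
```

Run:
```python
from h import *
p=ctrl.snapshot('wrist'); np.save('w7.npy',p,allow_pickle=True); print(ctrl.get_obs()['tool_pos'])
cv2.imwrite('pics/w7.png',cv2.resize(p['color'][...,::-1],(800,600),interpolation=3))
```

```text
[0.53677249 0.14222843 0.22752877]
```

View pics/w7.png

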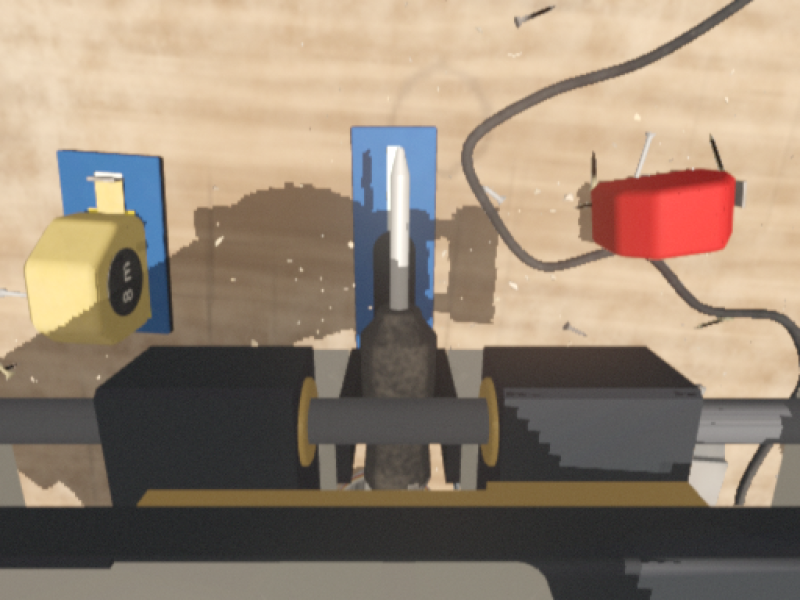

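Driver above its pad and aligned. The outline is at col 394 against gripper centre 400, so about 3 mm to the left. Checking x by calculation.

Run:
```python
from h import *
p=np.load('w7.npy',allow_pickle=True).item()
W=lambda z,*uv: world(p,np.array(uv)/1.5625,z)[:,:2].round(4)
print('far edge',W(.008,(351,127),(437,126)),'tip outline',W(.008,(394,147)))
print('tool tip (z = TCPz-.0763+.013)',W(.231-.0763+.013,(400,147)))
```

```text
far edge [[0.6197 0.1759]
 [0.6241 0.1252]] tip outline [[0.6103 0.1497]]
tool tip (z = TCPz-.0763+.013) [[0.6101 0.1472]]
```

send_rows([
  [[0,-0.003,0.03],0],
  [[0,-0.003,0.06],0],
  [[0,-0.003,0.09],0],
  [[0,-0.003,0.12],0],
  [[0,-0.003,0.14],0],
])

```text
clock: 24.9
tool_pos: [0.5387, 0.1456, 0.1189]
orientation: [-180.0, -0.0, 4.4]
force: [-0.0, 0.1, -2.2]
opening: 0.0246
gripper_force: 30.0
```

send_rows([
  [[0,0,0.015],0],
  [[0,0,0.028],0],
  [[0,0,0.036],0],
  [[0,0,0.041],0],
  [[0,0,0.042],0],
])

```text
clock: 25.32
tool_pos: [0.5386, 0.1458, 0.0858]
orientation: [-180.0, -0.0, 4.4]
force: [0.4, 0.4, -1.9]
opening: 0.0243
gripper_force: 30.0
```

send_rows([
  [[0,0,0],0],
  [[0,0,0],0],
  [[0,0,0],0],
  [[0,0,0],0],
  [[0,0,0],0],
], gripper=0.6)

```text
clock: 25.73
tool_pos: [0.5386, 0.1458, 0.0863]
orientation: [-180.0, -0.0, 4.4]
force: [-0.6, 0.1, 1.2]
opening: 0.0503
gripper_force: 0.0
```

send_rows([
  [[0,0,0],0],
  [[0,0,-0.02],0],
  [[0,0,-0.05],0],
  [[0,0,-0.08],0],
  [[0,0,-0.11],0],
])

```text
clock: 26.15
tool_pos: [0.5382, 0.1455, 0.1747]
orientation: [180.0, 0.0, 4.4]
force: [1.1, 1.1, -0.4]
opening: 0.0525
gripper_force: 0.0
```

send_rows([
  [[0,0,-0.03],0],
  [[0,0,-0.07],0],
  [[0,0,-0.11],0],
  [[0,0,-0.15],0],
  [[0,0,-0.19],0],
])

```text
clock: 26.57
tool_pos: [0.538, 0.1454, 0.3276]
orientation: [-180.0, -0.0, 4.4]
force: [1.1, 1.0, -0.6]
opening: 0.0527
gripper_force: 0.0
```

send_rows([
  [[-0.03,-0.02,0],0],
  [[-0.07,-0.04,0],0],
  [[-0.11,-0.06,0],0],
  [[-0.13,-0.08,0],0],
  [[-0.15,-0.1,0],0],
])

```text
clock: 26.98
tool_pos: [0.4111, 0.2164, 0.3263]
orientation: [-179.9, -0.0, 4.4]
force: [-0.5, 0.3, -0.0]
opening: 0.0529
gripper_force: 0.0
```

Run:
```python
from h import *
p=ctrl.snapshot('wrist'); np.save('w8.npy',p,allow_pickle=True); print(ctrl.get_obs()['tool_pos'])
cv2.imwrite('pics/w8.png',cv2.resize(p['color'][...,::-1],(800,600),interpolation=3))
```

```text
[0.40954941 0.21787503 0.32633894]
```

View pics/w8.png

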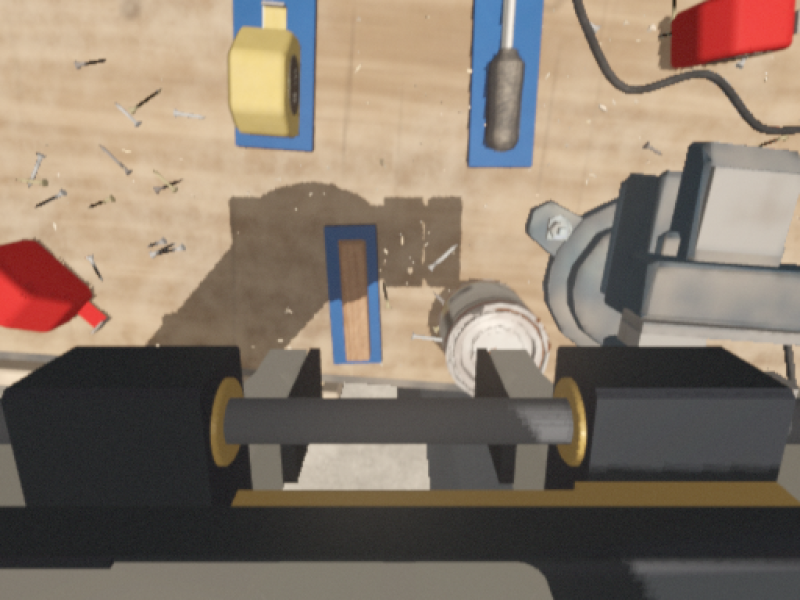

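All four tools lie on their outlines: tape (265,80), driver (505,95), batten (353,300), and the clamp as seen earlier. The tin hasn't moved, and the arm is clear. Handing in.

```bash
python3 -c "
from plant import ctrl
print(ctrl.close_job())"
```

```text
the job is handed in; nothing more can be done
None
```

The screwdriver, tape measure, spring clamp and batten are each released on their own pad, over the outline and pointing the right way as far as the camera checks show. The tin and mug were left alone, and the job was handed in at about 27 s; no verdict came back.

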